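# Fasten the last stud of the bread slicer's drive cover

## Robot

A 7-joint arm with a two-finger parallel gripper is mounted at the origin on the work surface. World frame = base frame: x ahead of the robot, y to its left, z up, the work surface at z = 0. Lengths are in m, angles in rad, forces in N, time in s.
With the tool pointing down it reaches from about 0.4 to 0.85 m from the base axis. Payload 10.4 kg.
Tool frame: the origin (TCP) lies at the very end of the fingers, on their centre line; the grasp point (between the pads) lies 19 mm behind it (r.pinch_z is the distance from the TCP to the grasp point, in m); z points along the fingers, y is the line along which they close (so a half turn about z gives the same grasp; the last joint's range is limited). The gripper opens to 87 mm and grips with 3 to 60 N. Pads are 19 mm wide; open, the fingers measure 117 mm over their backs; the gripper's body (75 mm by 190 mm) begins 51 mm behind the grasp point.
Start: joints at [-1.354, 0.332, -0.065, 1.46, 0.022, 1.35, -0.088], TCP at [0.148, 0.607, 0.223] pointing down, gripper open.
Joint ranges: [-2.6, 2.6], [-0.5, 2.12], [-1.47, 1.34], [0.16, 2.42], [-1.27, 4.41], [0.06, 2.06], [-2.6, 2.6]. Speed limits (rad/s): [2.22, 2.22, 2.79, 2.79, 3.14, 3.14, 3.14].

## Interface

Orientations are given as a unit quaternion [x, y, z, w].
In Python, from bench import sensors, vision, r gives the robot as it stands.
- The arm moves only by the shell command python3 -m crank 'ROWS' [OPENING] [FORCE]. ROWS is JSON, a list of rows, each a list of 2 entries, a list of its own where there are three numbers: the shift along the tool's x, y, z normalised to -1 to 1, where 1 is 3 cm, then the turn about the tool's z normalised to -1 to 1, where 1 is 8 degrees. A call has 1 to 12 rows; each row shifts and turns the commanded pose from where the row before left it, along the tool's axes as they then stand; what a row does not reach is not made up. A row lasts 1/8 s, in which the tool goes at most 62.5 mm and 10.7 degrees, less where a joint would pass 70% of its speed; a pose out of reach is approached as far as the arm can. A call with a number of a shift or a turn outside -1 to 1 is refused whole. A call with a gripper value outside its range is refused whole. OPENING is the opening, from 0 (shut) to 1 (fully open), set as the call begins (- or left out, the last holds). The fingers move at their own pace and stop on an object; FORCE is the grip in N (left out, the last holds). Time passes only in rows, so rows that do not move let the fingers close. It gives the time, the measured TCP pose, the force, the opening and the grip force at its end, in the units of the state.
- sensors.read_state(): the state, without advancing time (a new reading comes with each control period).
- vision.camera(name): name is "scene" or "side" or "wrist"; returns the picture (384x512x3 uint8, red, green, blue); there is no depth.
- vision.camera_model(name): a dict with "vertical_fov" (degrees; the focal length in pixels is half the picture's height over the tangent of half this angle, whatever the lens; pixels are square), "cx", "cy" (the principal point, pixels), "camera_from_world" (4x4, takes a point from world to camera coordinates); the wrist camera has in their place "hand_eye" (4x4, takes a point from camera to tool coordinates, whose origin is the TCP and whose axes are the flange's). Camera axes: x right, y down, z forward; pixel columns grow to the right and rows downward; lengths in m; the calibration is good to about 2 mm. A picture is of the moment at which its call begins: read the wrist's pose just before it. camera_model takes no time and is no camera call.
- r.close_job(): hands the job in; it is judged then, once.
The state is a dict: "time": time; "joint_positions": joint angles; "joint_vel": joint speeds; "joint_torque": joint torques, N m; "ee_pos": TCP position; "eef_rot": TCP orientation; "ft_force": force on the tool from outside, world axes, zero at the start; "torque": the same for the moment, N m; "width": finger opening in m; "grip_force": force on a finger pad.
Only numpy, scipy, OpenCV 4.12 (cv2) and the standard library are available. Lean on these libraries where they do the work, as an engineer would, in place of code of your own. Each camera call takes 0.05 s, during which the arm holds its last target. There are 200 camera calls.

## Task

One of the four quarter-turn studs on the bread slicer's cover is still standing up: take the slotted-stud key from its wooden holder, fit its blade in that stud's slot, press gently and turn clockwise until the stud drops into its catch and its head sits fully down on its boss. Do not force it once it has dropped, leave it down, and put the key back upright in its holder, fully home. Work the stud only with the key and leave the other things where they are.

Things in the scene. Friction and masses are not known exactly. Their poses are not given: they have to be found in the camera images.
- key: Loose steel key, about 180 g, upright in the holder. Origin at the centre of the blade's lower end; z up the shaft; x along the blade's width and the cross bar. Blade 26 (x) x 3 (y) mm, 14 mm tall; above it a round shaft, 10 mm in diameter; a collar 40 mm in diameter, 6 mm thick, its underside 40 mm above the origin. Half a turn changes nothing.
- key_bar (a point): Centre of the key's cross bar, the place to grip: a square-edged steel bar 64 (x) x 14 (y) x 16 (z) mm, 85 mm above the key's origin, at the very top of the key (overall height 93 mm). Axes as the key's.
- holder: Fixed wooden block 70 x 60 mm, 45 mm high; origin at the centre of its underside. In its top a pocket about 33 (x) x 15 (y) mm, 41 mm deep. The key stands in it blade down with its collar resting on the block's top: key origin 5 mm above the block's origin, key and pocket x directions equal (or half a turn apart).
- stud: The slotted steel stud not yet fastened: round head 40 mm in diameter, 8 mm thick. Origin at the centre of its top face; z up; x along the slot, which crosses the whole head, 5 mm wide and 6 mm deep. It slides down 10 mm in all and turns about z, only clockwise (from above) from its start, up to 106 degrees; turning takes 0.06 N m. Over 35 N from the key harms it.
- plunge (a joint): How far the stud is pushed down, in m: 0 at the start; 0.004 when its pin stands on a hard rim, as far as it goes unturned; 0.010 when it is in its catch, head seated on the boss. No spring: a snug grommet holds it where it is left and takes about 6 N to slide either way. A blade lifted out while twisted hard in the slot drags it up again, so ease the twist first.
- slot_floor (a point): Centre of the slot's floor, 6 mm under the stud's top face; axes as the stud's. With the stud kept pressed on the rim (8 to 15 N) and turned, its pin meets a hidden groove 30 to 85 degrees clockwise of the start, new each time: there it goes the last 6 mm down. The groove has 4 degrees of play each way, then blocks turning. Unpressed, the stud passes over it, and can be turned back.
- boss: Fixed round aluminium boss on a corner of the cover, 54 mm in diameter and 16 mm high, in which the stud sits. Origin at the centre of its underside, 70 mm above the bench. The stud's top face is 34 mm above this origin at the start, 24 mm when fastened. The other corners, 140 mm (case x) and 200 mm (case y) away, have like bosses with studs already seated.
- case: Fixed cream drive case of the bread slicer, 210 x 270 mm and 70 mm high with its aluminium cover; origin at the centre of its underside, z up. On its +x side it carries a loaf cradle with blades, 150 mm long and up to 112 mm high.
- loaf: A loose bread loaf, 112 x 200 mm, 105 mm high, on a fixed cutting board 20 mm thick. Origin at the centre of its underside. Leave alone.
- tin: A loose dark open bread tin, 120 x 200 mm, 70 mm high. Origin at the centre of its underside. Leave alone.
- mug: A loose white mug, 84 mm in diameter, 95 mm high. Origin at the centre of its underside. Leave alone.
There are look-alikes about, which are no part of the job. What is shaped like the holder but orange or purple is not meant.

How it is judged:
By the outcome, as a careful person would: the job done as asked, in the order asked, and still so for the second after the job is handed in, with the robot touching nothing.
It also fails if it takes over 64 s, if anything falls off the work surface, if the arm or the gripper's body presses on something with over 40 N, if the wrist force passes 120 N, or if a joint passes its speed limit or range.

## Working session

There is one attempt and no reset: what is moved stays moved. The work goes in short steps, Python scripts to look and compute and a shell command to move; the robot and the scene stay as the last step left them, time stands still between calls to the robot, and variables do not carry over. Pictures are saved under pics/ and viewed, at most 11 in all, crops included, and the job is handed in when it is done.

```bash
ls; mkdir -p pics; python3 - <<'E'
from bench import sensors, vision, r
import cv2,numpy as np
np.set_printoptions(precision=4,suppress=True)
s=sensors.read_state(); print(s)
for n in ["scene","side","wrist"]:
    im=vision.camera(n); cv2.imwrite(f"pics/{n}0.png",im[:,:,::-1]); print(n,vision.camera_model(n))
a=[cv2.imread(f"pics/{n}0.png") for n in("scene","side")]
E
```

```text
pics
{'time': 0.0, 'joint_positions': array([-1.3536,  0.3329, -0.0647,  1.4609,  0.0216,  1.3499, -0.0885]), 'joint_vel': array([ 0.0001, -0.0009,  0.0008,  0.0008, -0.0008, -0.0009,  0.0008]), 'joint_torque': array([  0.0003, -62.3261,   0.0248, -38.9894,  -0.0613,   0.0398,
         0.0002]), 'ee_pos': array([0.1484, 0.6068, 0.2218]), 'eef_rot': array([ 0.1196,  0.9928, -0.0007, -0.    ]), 'ft_force': array([ 0.5797,  0.8597, -0.3341]), 'torque': array([ 0.0051,  0.007 , -0.0512]), 'grip_force': 0.0, 'width': 0.08692196676922857}
scene {'vertical_fov': 53.9300438041026, 'cx': 250.48410695314163, 'cy': 192.56174068969622, 'camera_from_world': array([[ 0.253 ,  0.9674, -0.0104, -0.0301],
       [ 0.751 , -0.2031, -0.6283, -0.3159],
       [-0.6099,  0.1512, -0.7779,  1.4618],
       [ 0.    ,  0.    ,  0.    ,  1.    ]])}
side {'vertical_fov': 50.682075534307586, 'cx': 264.8307175993082, 'cy': 189.82354256447533, 'camera_from_world': array([[ 0.8916, -0.4524,  0.0195, -0.4805],
       [-0.2374, -0.5038, -0.8305,  0.134 ],
       [ 0.3856,  0.7359, -0.5566,  1.3132],
       [ 0.    ,  0.    ,  0.    ,  1.    ]])}
wrist {'vertical_fov': 61.48046880977577, 'cx': 257.425518505867, 'cy': 188.39046671054882, 'hand_eye': array([[ 0.0005, -0.9548, -0.2974,  0.0828],
       [ 1.    ,  0.0002,  0.001 , -0.0014],
       [-0.0009, -0.2974,  0.9548, -0.1617],
       [ 0.    ,  0.    ,  0.    ,  1.    ]])}
```

View pics/scene0.png

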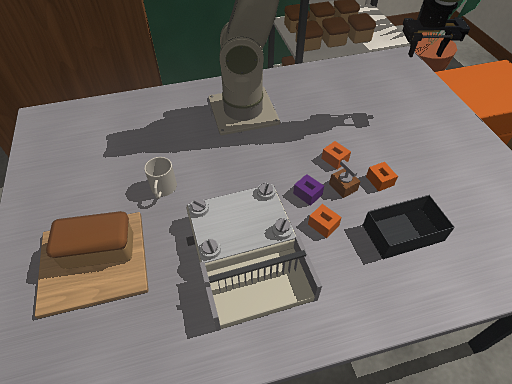

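View pics/side0.png

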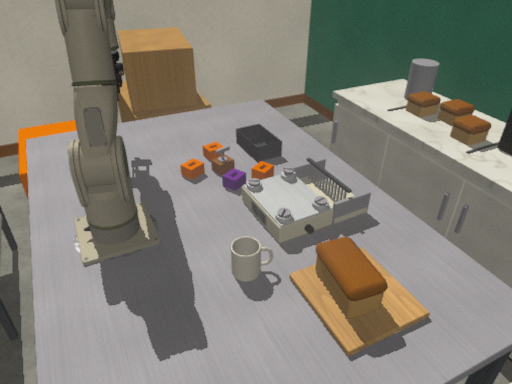

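The scene view shows the brown holder with the key at (345,180), side view (223,163). The four studs are at scene (266,190), (199,208), (209,247) and (282,228). I'll triangulate them roughly, then go closer.

```bash
cat > h.py <<'E'
from bench import sensors, vision, r
import cv2,numpy as np
from scipy.spatial.transform import Rotation as R
np.set_printoptions(precision=4,suppress=True)
def cam(n,s=None):
    m=vision.camera_model(n)
    f=192/np.tan(np.radians(m["vertical_fov"]/2))
    K=np.array([[f,0,m["cx"]],[0,f,m["cy"]],[0,0,1]])
    if n=="wrist":
        T=np.eye(4);T[:3,:3]=R.from_quat(s["eef_rot"]).as_matrix();T[:3,3]=s["ee_pos"]
        C=np.linalg.inv(T@m["hand_eye"])
    else: C=m["camera_from_world"]
    return K,C
def tri(c1,p1,c2,p2):
    P=[K@C[:3] for K,C in(c1,c2)]
    x=cv2.triangulatePoints(P[0],P[1],np.array(p1,float).reshape(2,1),np.array(p2,float).reshape(2,1))[:,0]
    return x[:3]/x[3]
def plane(c,p,z):
    K,C=c; W=np.linalg.inv(C); d=W[:3,:3]@np.linalg.inv(K)@[p[0],p[1],1]; o=W[:3,3]
    return o+d*(z-o[2])/d[2]
def proj(c,X):
    K,C=c; x=K@(C[:3,:3]@X+C[:3,3]); return x[:2]/x[2]
def totool(s,dw): # world shift -> row units
    return R.from_quat(s["eef_rot"]).inv().apply(dw)/0.03
def shot(name):
    s=sensors.read_state(); im=vision.camera("wrist")[:,:,::-1].copy()
    cv2.imwrite(f"pics/{name}.png",im); return s,im,cam("wrist",s)
def yaw(s):
    m=R.from_quat(s["eef_rot"]).as_matrix(); return np.degrees(np.arctan2(m[1,0],m[0,0])),np.degrees(np.arccos(-m[2,2]))
E
python3 - <<'E'
from h import *
a,b=cam("scene"),cam("side")
print("holder",tri(a,(345,180),b,(223,163)))
for p,q in [((266,190),(255,184)),((199,208),(285,215)),((209,247),(320,202)),((282,228),(289,173))]:
    print(tri(a,p,b,q), plane(a,p,.1))
s=sensors.read_state();print(yaw(s))
print(R.from_quat(s["eef_rot"]).as_matrix())
h=tri(a,(345,180),b,(223,163)); print(totool(s,h-s["ee_pos"]))
E
```

```text
holder [0.4575 0.2185 0.0311]
[ 0.4718 -0.0467  0.0823] [ 0.4816 -0.0477  0.1   ]
[ 0.4814 -0.2461  0.0793] [ 0.495  -0.2447  0.1   ]
[ 0.616  -0.2415  0.0844] [ 0.6247 -0.241   0.1   ]
[ 0.612  -0.0419  0.087 ] [ 0.6178 -0.043   0.1   ]
(np.float64(166.26051455485307), np.float64(0.0623062115207038))
[[-0.9714  0.2375 -0.0002]
 [ 0.2375  0.9714 -0.0011]
 [-0.0001 -0.0011 -1.    ]]
[-13.0834 -10.1194   6.3741]
```

```bash
python3 -m crank '[[[-1,-0.8,-0.2],0],[[-1,-0.8,-0.2],0],[[-1,-0.8,-0.2],0],[[-1,-0.8,-0.2],0],[[-1,-0.8,-0.2],0],[[-1,-0.8,0],0],[[-1,-0.8,0],0],[[-1,-0.8,0],0],[[-1,-0.8,0],0],[[-1,-0.8,0],0],[[-1,-0.8,0],0],[[-1,-0.8,0],0]]' 1
python3 -m crank '[[[-0.4,-0.3,0],0],[[0,0,0],0]]'
python3 - <<'E'
from h import *
s,im,c=shot("w1"); print(s["ee_pos"],yaw(s))
E
```

```text
time: 1.65
ee_pos: [0.4303, 0.2407, 0.2525]
eef_rot: [0.12, 0.993, 0.0, -0.0]
ft_force: [0.6, 0.5, 0.8]
width: 0.0872
grip_force: 0.0
time: 1.9
ee_pos: [0.4393, 0.2301, 0.2524]
eef_rot: [0.12, 0.993, 0.0, -0.0]
ft_force: [-0.7, 0.4, -0.2]
width: 0.0871
grip_force: 0.0
[0.4393 0.2301 0.2524] (np.float64(166.1912053701125), np.float64(0.01852948142922309))
```

View pics/w1.png

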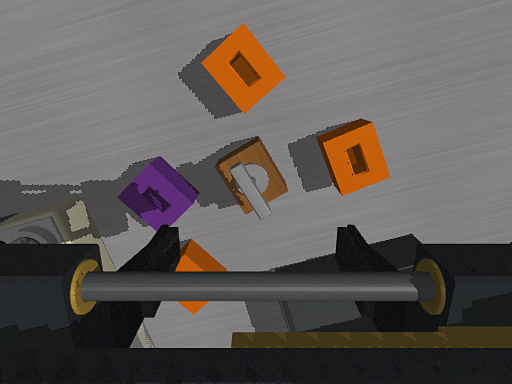

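The wrist view shows the brown holder with the key bar centred near (251,190) and the collar at (255,178). The fingers are below it. I'll take a second, closer view.

```bash
python3 -m crank '[[[-0.9,0,0.9],0],[[-0.9,0,0.9],0],[[0,0,0.8],0],[[0,0,0],0],[[0,0,0],0]]'
python3 - <<'E'
from h import *
s,im,c=shot("w2"); print(s["ee_pos"],yaw(s))
p=proj(c,np.array([.4575,.2185,.09])); print(p)
a=cv2.imread("pics/w1.png")[125:235,195:305]; u,v=p.astype(int)
b=im[max(v-70,0):v+70,u-70:u+70]; print(u-70,max(v-70,0))
S=lambda x:cv2.resize(x,(400,400*x.shape[0]//x.shape[1]),interpolation=cv2.INTER_NEAREST)
a,b=S(a),S(b); h=min(len(a),len(b)); cv2.imwrite("pics/c12.png",np.hstack([a[:h],b[:h]]))
E
```

```text
time: 2.58
ee_pos: [0.4914, 0.2188, 0.1755]
eef_rot: [0.119, 0.993, 0.001, 0.0]
ft_force: [0.5, 0.4, 1.2]
width: 0.0868
grip_force: 0.0
[0.4914 0.2188 0.1755] (np.float64(166.3611345575551), np.float64(0.06277027815779826))
[248.1982 155.0501]
178 85
```

View pics/c12.png

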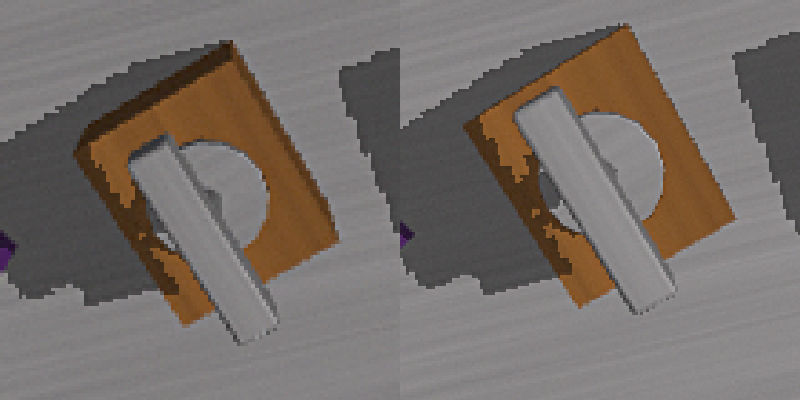

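The crops show the bar's top-face corners clearly in both views: left (130,158), (168,140), (274,322), (242,340) and right (116,105), (156,90), (272,294), (236,312).

```bash
cat > k.py <<'E'
from h import *
s2=sensors.read_state()
s1=dict(s2); s1["ee_pos"]=np.array([.4393,.2301,.2524]); s1["eef_rot"]=R.from_euler("zyx",[0,0,0]).as_quat()
s1["eef_rot"]=s2["eef_rot"]*0+np.array([.12,.9928,0,0]); 
c1,c2=cam("wrist",s1),cam("wrist",s2)
A=np.array([(130,158),(168,140),(274,322),(242,340)])/3.636+[195,125]
B=np.array([(116,105),(156,90),(272,294),(236,312)])/2.857+[178,85]
print(np.array([tri(c1,a,c2,b) for a,b in zip(A,B)]), tri(c1,A.mean(0),c2,B.mean(0)))
for c,Q in((c1,A),(c2,B)):
    X=np.array([plane(c,q,.098) for q in Q]); m=X.mean(0); d=X[2]+X[3]-X[0]-X[1]
    print(m,np.degrees(np.arctan2(d[1],d[0])),np.linalg.norm(d)/2)
# holder top corners
A=np.array([(76,153),(232,62),(338,240),(184,326)])/3.636+[195,125]
B=np.array([(64,125),(230,25),(335,218),(180,307)])/2.857+[178,85]
for c,Q in((c1,A),(c2,B)):
    X=np.array([plane(c,q,.045) for q in Q]); d=X[2]-X[1]; e=X[1]-X[0]
    print("H",X.mean(0),np.degrees(np.arctan2(d[1],d[0])),np.linalg.norm(d),np.linalg.norm(e))
print(tri(c1,A.mean(0),c2,B.mean(0)))
E
python3 k.py
```

```text
[[0.4273 0.2042 0.0986]
 [0.4267 0.2145 0.09  ]
 [0.4921 0.231  0.0788]
 [0.4939 0.2201 0.0827]] [0.4573 0.2173 0.0918]
[0.4562 0.2184 0.098 ] 15.682117890688293 0.06209817487026075
[0.4571 0.2178 0.098 ] 15.40736661104261 0.0629550244723028
H [0.458 0.218 0.045] 17.006475544819274 0.06858341539361605 0.05827880314478046
H [0.458  0.2179 0.045 ] 15.960881463330605 0.06898221726012367 0.06017306692793024
[0.4564 0.2183 0.0477]
```

The key is at (0.457,0.218) with yaw about 16°. The triangulated height of about 0.092–0.098 fits the text. Before grasping it, I'll look at the studs.

```bash
python3 -m crank '[[[-0.5,-0.9,-0.8],0],[[-0.5,-0.9,-0.8],0],[[-0.5,-0.9,-0.8],0],[[-0.5,-0.9,-0.8],0],[[-0.5,-0.9,-0.8],0],[[-0.5,-1,0],0],[[-0.5,-1,0],0],[[-0.5,-1,0],0],[[-0.5,-1,0],0],[[-0.5,-1,0],0],[[-0.5,-1,0],0],[[-0.5,-0.5,0],0]]'
python3 -m crank '[[[0,0,0],0],[[0,0,0],0]]'
python3 - <<'E'
from h import *
s,im,c=shot("w3"); print(s["ee_pos"],s["eef_rot"],yaw(s),s["joint_positions"])
for X in [(.4718,-.0467,.09),(.4814,-.246,.09),(.616,-.2415,.09),(.612,-.042,.09)]: print(proj(c,np.array(X)))
E
```

```text
time: 4.12
ee_pos: [0.5883, -0.1475, 0.2961]
eef_rot: [0.12, 0.993, 0.0, 0.001]
ft_force: [-0.4, 0.9, 0.2]
width: 0.0867
grip_force: 0.0
time: 4.38
ee_pos: [0.5883, -0.1447, 0.2951]
eef_rot: [0.119, 0.993, 0.0, 0.0]
ft_force: [-0.7, 1.0, 0.7]
width: 0.0874
grip_force: 0.0
[ 0.5883 -0.1447  0.2951] [0.1191 0.9929 0.0004 0.0003] (np.float64(166.32246248924903), np.float64(0.057925132441612515)) [-0.3277  0.2889  0.6291  1.4287 -0.17    1.4779  1.6293]
[323.7491  33.5836]
[144.4645  90.4595]
[185.6434 202.8364]
[349.0575 161.398 ]
```

View pics/w3.png

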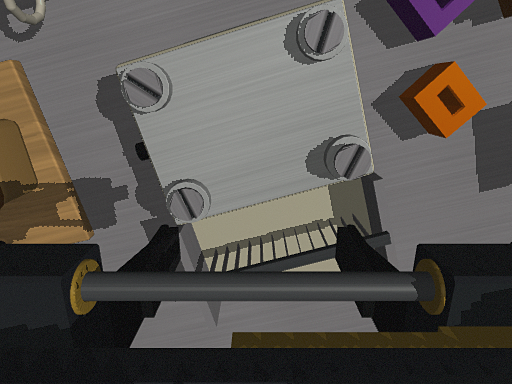

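The wrist view shows four studs, at (323,33), (143,88), (187,202) and (350,160). I'll enlarge them to find the raised one.

```bash
python3 - <<'E'
import cv2,numpy as np
im=cv2.imread("pics/w3.png"); T=[]
for n,(u,v) in {"A":(323,35),"B":(143,88),"C":(187,202),"D":(350,160)}.items():
    t=cv2.resize(im[v-35:v+35,u-35:u+35],(280,280),interpolation=cv2.INTER_NEAREST); cv2.putText(t,n,(5,25),0,.8,(0,0,255),2);T.append(t)
sc=cv2.imread("pics/scene0.png")
big=np.vstack([np.hstack(T[:2]),np.hstack(T[2:])])
b2=cv2.resize(sc[175:265,180:300],(240,180),interpolation=cv2.INTER_CUBIC)
sd=cv2.imread("pics/side0.png"); b3=cv2.resize(sd[155:235,235:335],(240,192),interpolation=cv2.INTER_CUBIC)
col=np.zeros((560,240,3),np.uint8); col[:180]=b2; col[190:382]=b3
cv2.imwrite("pics/c3.png",np.hstack([big,col]))
E
```

```text
(no output)
```

View pics/c3.png

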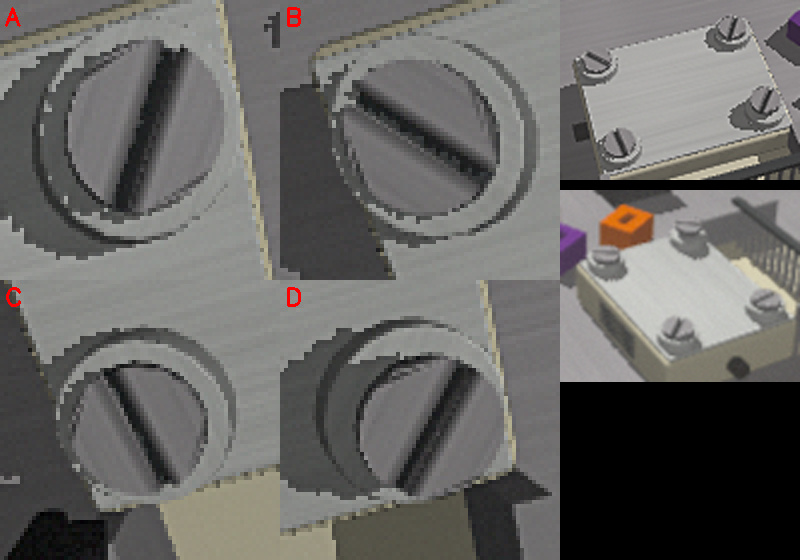

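```bash
python3 -m crank '[[[0.05,1,0.8],0],[[0.05,1,0.8],0],[[0.05,0.9,0.8],0],[[0,0,0],0],[[0,0,0],0]]'
python3 - <<'E'
from h import *
s,im,c=shot("w4"); print(repr(s["ee_pos"]),repr(s["eef_rot"]),yaw(s))
T=[]
for X in [(.4718,-.0467,.10),(.612,-.042,.10)]:
    u,v=proj(c,np.array(X)).astype(int); v=max(v,48);print(u-48,v-48); T.append(cv2.resize(im[v-48:v+48,u-48:u+48],(400,400),interpolation=cv2.INTER_NEAREST))
cv2.imwrite("pics/c4.png",np.hstack(T))
E
```

```text
time: 5.05
ee_pos: [0.6045, -0.0606, 0.2235]
eef_rot: [0.12, 0.993, 0.0, 0.001]
ft_force: [1.0, -0.2, 0.4]
width: 0.0872
grip_force: 0.0
array([ 0.6045, -0.0606,  0.2235]) array([0.1195, 0.9928, 0.    , 0.0005]) (np.float64(166.2712861135634), np.float64(0.057556505036367805))
188 0
232 136
```

View pics/c4.png

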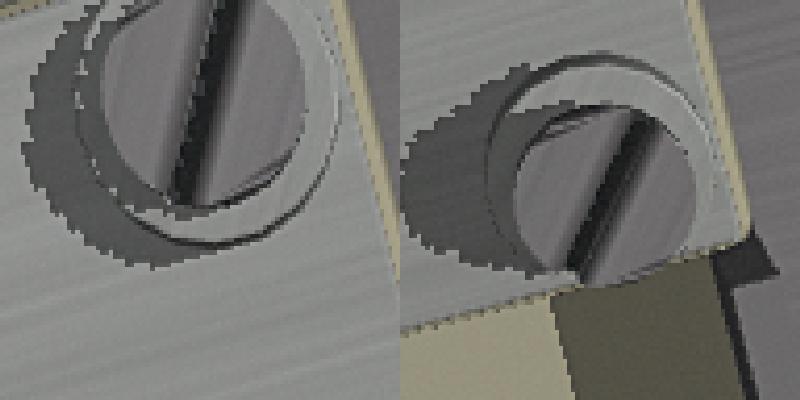

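```bash
cat > st.py <<'E'
from h import *
def C(p,q=(0.1193,.9929,.0002,.0004)): return cam("wrist",dict(ee_pos=np.array(p),eef_rot=np.array(q)))
c3=C([.5883,-.1447,.2951]); c4=C([.6045,-.0606,.2235])
print("D",tri(c3,(353,161.25),c4,(281.2,182.3))); print("A",tri(c3,(324.2,31.75),c4,(236.7,24.7)))
for z in(.104,.094): print(z,"D",plane(c3,(353,161.25),z),plane(c4,(281.2,182.3),z),"A",plane(c3,(324.2,31.75),z),plane(c4,(236.7,24.7),z))
f=lambda x,y:plane(c4,((x-400)/4.167+232,y/4.167+136),.104)
a,b=f(645,115),f(581,272); d=a-b; print("slot yaw",np.degrees(np.arctan2(d[1],d[0])),np.linalg.norm(d),(a+b)/2)
# w3 slot: tile coords
g=lambda x,y:plane(c3,((x-280)/4+315,(y-280)/4+125),.104)
a,b=g(466,366),g(404,490); d=a-b; print("w3",np.degrees(np.arctan2(d[1],d[0])),np.linalg.norm(d),(a+b)/2)
# diameters
print("diaD",np.linalg.norm(f(515,193)-f(696,193)),"rows",np.linalg.norm(f(605,104)-f(605,283)))
# boss outline bottom/ rim centre for D
E
python3 st.py
```

```text
D [ 0.6094 -0.0405  0.1017]
A [ 0.4712 -0.0467  0.0926]
0.104 D [ 0.609 -0.041  0.104] [ 0.6085 -0.0405  0.104 ] A [ 0.4717 -0.049   0.104 ] [ 0.4739 -0.0467  0.104 ]
0.094 D [ 0.6119 -0.0386  0.094 ] [ 0.6115 -0.0404  0.094 ] A [ 0.4707 -0.0468  0.094 ] [ 0.4721 -0.0469  0.094 ]
slot yaw 146.13637201912422 0.03794312158222022 [ 0.6093 -0.039   0.104 ]
w3 144.48883303047842 0.03810020159718493 [ 0.6103 -0.0405  0.104 ]
diaD 0.03940686824972019 rows 0.04062170759023772
```

D is the raised stud: its top is at 0.102, against 0.093 for A. It sits at (0.609,-0.0405) with slot yaw about 145.5°. I'll go back to the key.

```bash
python3 -m crank '[[[0.87,0.98,0],0],[[0.87,0.98,0],0],[[0.87,0.98,0],0],[[0.87,0.98,0],0],[[0.87,0.98,0],0],[[0.87,0.98,0],0],[[0.87,0.98,0],0],[[0.87,0.98,0],0],[[0,0,0.5],-0.93],[[0,0,0.5],-0.93],[[0,0,0.5],-0.93],[[0,0,0],-0.93]]'
python3 -m crank '[[[0,0,0],0],[[0,0,0],0]]'
cat > go.py <<'E'
import sys
from h import *
s=sensors.read_state(); print(s["time"],s["ee_pos"],yaw(s),"j",s["joint_positions"],"F",s["ft_force"],s["torque"])
if len(sys.argv)>3:
    t=np.array([float(x) for x in sys.argv[1:4]]); print("units",totool(s,t-s["ee_pos"]))
    if len(sys.argv)>4: d=(float(sys.argv[4])-yaw(s)[0]+180)%360-180; print("turn",-d/8)
E
python3 go.py .457 .218 .071 196
```

```text
time: 6.6
ee_pos: [0.4578, 0.2166, 0.1775]
eef_rot: [-0.14, 0.99, -0.0, -0.0]
ft_force: [0.3, -0.6, -0.9]
width: 0.0865
grip_force: 0.0
time: 6.85
ee_pos: [0.4581, 0.2174, 0.1783]
eef_rot: [-0.137, 0.991, 0.0, 0.001]
ft_force: [0.2, -0.3, 0.4]
width: 0.0868
grip_force: 0.0
6.85 [0.4581 0.2174 0.1783] (np.float64(-164.19810584591667), np.float64(0.07411287099226585)) j [-0.8463  0.0961  0.3337  1.8461 -0.0339  1.2036  1.3447] F [ 0.1563 -0.2537  0.3607] [ 0.0394  0.1011 -0.0138]
units [0.0331 0.0257 3.575 ]
turn -0.024763230739580422
```

```bash
python3 -m crank '[[[0,0,0.8],0],[[0,0,0.8],0],[[0,0,0.8],0],[[0,0,0.7],0],[[0,0,0.45],0],[[0,0,0],0],[[0,0,0],0]]'
python3 -m crank '[[[0,0,0],0],[[0,0,0],0],[[0,0,0],0],[[0,0,0],0],[[0,0,0],0],[[0,0,0],0]]' 0 50
python3 go.py
```

```text
time: 7.72
ee_pos: [0.4581, 0.218, 0.0719]
eef_rot: [-0.139, 0.99, 0.0, 0.001]
ft_force: [0.4, 0.3, 0.6]
width: 0.0872
grip_force: 0.0
time: 8.48
ee_pos: [0.4575, 0.2178, 0.071]
eef_rot: [-0.139, 0.99, 0.0, -0.0]
ft_force: [0.0, 0.3, 0.2]
width: 0.035
grip_force: 0.0
8.475 [0.4575 0.2178 0.071 ] (np.float64(-163.98028413392063), np.float64(0.004240398815727536)) j [-0.8289  0.2212  0.3269  1.9576 -0.0852  0.9759  1.3888] F [0.0477 0.2831 0.1866] [ 0.0453  0.0554 -0.0132]
```

```bash
python3 -m crank '[[[0,0,0],0],[[0,0,0],0],[[0,0,0],0],[[0,0,0],0],[[0,0,0],0]]'
python3 go.py
```

```text
time: 9.1
ee_pos: [0.4575, 0.2178, 0.071]
eef_rot: [-0.139, 0.99, 0.0, 0.0]
ft_force: [0.3, -0.1, 0.4]
width: 0.0135
grip_force: 50.0
9.1 [0.4575 0.2178 0.071 ] (np.float64(-163.97652588323922), np.float64(0.0072940585931820815)) j [-0.8289  0.2211  0.3269  1.9576 -0.0853  0.9758  1.3889] F [ 0.3036 -0.1492  0.4358] [ 0.1569 -0.0027 -0.0141]
```

```bash
python3 -m crank '[[[0,0,-0.3],0],[[0,0,-0.7],0],[[0,0,-1],0],[[0,0,-1],0],[[0,0,-1],0],[[0,0,-1],0],[[0,0,-0.4],0],[[0,0,0],0]]'
python3 go.py .609 -.0405 .232 -34.5
```

```text
time: 10.1
ee_pos: [0.4576, 0.2178, 0.2333]
eef_rot: [-0.139, 0.99, 0.0, 0.0]
ft_force: [-0.2, 0.3, -2.6]
width: 0.0134
grip_force: 50.0
10.1 [0.4576 0.2178 0.2333] (np.float64(-163.9807879414727), np.float64(0.05058294405546151)) j [-0.8555  0.0547  0.3357  1.7695 -0.0188  1.3196  1.3348] F [-0.1672  0.2764 -2.6416] [0.0399 0.026  0.0559]
units [-2.4732 -9.6696  0.0405]
turn -16.18509849268409
```

```bash
python3 -m crank '[[[-0.25,-0.97,0],0],[[-0.25,-0.97,0],0],[[-0.25,-0.97,0],0],[[-0.25,-0.97,0],0],[[-0.25,-0.97,0],0],[[-0.25,-0.97,0],0],[[-0.25,-0.97,0],0],[[-0.25,-0.97,0],0],[[-0.25,-0.97,0],0],[[-0.25,-0.97,0],0]]'
python3 -m crank '[[[0,0,0],-1],[[0,0,0],-1],[[0,0,0],-1],[[0,0,0],-1],[[0,0,0],-1],[[0,0,0],-1],[[0,0,0],-1],[[0,0,0],-1],[[0,0,0],-1],[[0,0,0],-1],[[0,0,0],-1],[[0,0,0],-1]]'
python3 -m crank '[[[0,0,0],-1],[[0,0,0],-1],[[0,0,0],-1],[[0,0,0],-1],[[0,0,0],0],[[0,0,0],0]]'
python3 go.py .609 -.0405 .190 -34.5
python3 - <<'E'
from h import *
s,im,c=shot("w5"); 
m=R.from_quat(s["eef_rot"])
P=[s["ee_pos"]+m.apply([x,0,z]) for x,z in((-.013,.066),(.013,.066),(0,0.066))]
print([proj(c,p) for p in P], proj(c,np.array([.609,-.0405,.104])))
E
```

```text
time: 11.35
ee_pos: [0.6097, -0.042, 0.2312]
eef_rot: [-0.139, 0.99, 0.0, -0.001]
ft_force: [0.3, 0.0, -2.2]
width: 0.0135
grip_force: 50.0
time: 12.85
ee_pos: [0.5979, -0.0347, 0.1929]
eef_rot: [-0.706, 0.707, 0.021, -0.042]
ft_force: [-0.3, 2.7, -5.7]
width: 0.0133
grip_force: 50.0
time: 13.6
ee_pos: [0.5712, 0.0888, 0.1243]
eef_rot: [0.813, -0.577, 0.007, 0.079]
ft_force: [0.9, 0.4, -2.5]
width: 0.0133
grip_force: 50.0
13.6 [0.5712 0.0888 0.1243] (np.float64(-70.37034796521078), np.float64(9.058055093134124)) j [ 0.6294  0.9212 -1.4673  1.5667  0.9444  1.6468  2.6026] F [ 0.9257  0.3558 -2.4867] [ 0.2626 -0.0257  0.0198]
units [ 4.6832  0.4654 -1.6766]
turn -4.483793495651348
[array([255.7902, 219.4911]), array([255.7556, 186.8287]), array([255.7732, 203.4215])] [262.0238  -8.2447]
```

View pics/w5.png

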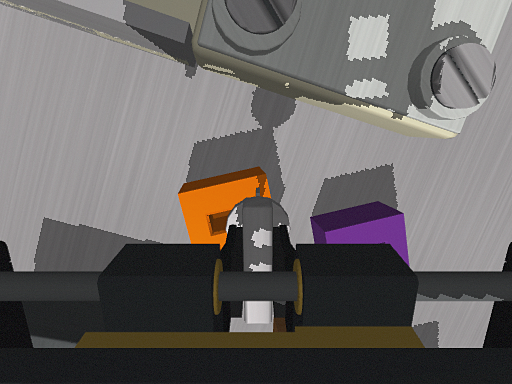

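The turn ran into the limit of joint 7, because yaw rises with j7, and the arm sagged aside to (0.571,0.089), still holding the key. I'll unwind: lift and turn back the other way. The stud can be worked from yaw 145°.

```bash
python3 -m crank '[[[0,0,-0.5],0.5],[[0,0,-0.5],1],[[0,0,-0.5],1]]'
python3 go.py .571 .089 .24 145.5
```

```text
time: 14.02
ee_pos: [0.5753, 0.0941, 0.1701]
eef_rot: [-0.698, 0.712, -0.021, -0.076]
ft_force: [-0.8, 0.5, -2.2]
width: 0.0136
grip_force: 50.0
14.025 [0.5753 0.0941 0.1701] (np.float64(-90.80879202348218), np.float64(9.009100808841511)) j [ 0.6068  0.8378 -1.4457  1.5038  0.864   1.6767  2.2927] F [-0.7733  0.4657 -2.247 ] [ 0.2908 -0.0078 -0.0423]
units [ 0.4904  0.3166 -2.2654]
turn 15.461400997064729
```

```bash
python3 -m crank '[[[0,0,-0.7],1],[[0,0,-0.7],1],[[0,0,-0.7],1],[[0,0,-0.2],1]]'
python3 go.py; python3 -m crank '[[[0,0,0],1],[[0,0,0],1],[[0,0,0],1],[[0,0,0],1]]'
python3 go.py .609 -.0405 .23 145.5
```

```text
time: 14.52
ee_pos: [0.581, 0.1041, 0.2393]
eef_rot: [-0.475, 0.877, -0.041, -0.066]
ft_force: [0.1, 0.7, -2.1]
width: 0.0134
grip_force: 50.0
14.525 [0.581  0.1041 0.2393] (np.float64(-123.13622886298232), np.float64(8.930474349935613)) j [ 0.5509  0.7199 -1.3833  1.3911  0.7501  1.7335  1.8067] F [ 0.1204  0.6751 -2.0775] [ 0.2772 -0.064   0.0023]
time: 15.02
ee_pos: [0.5807, 0.1035, 0.238]
eef_rot: [-0.215, 0.973, -0.058, -0.053]
ft_force: [-0.2, -0.2, -2.5]
width: 0.0131
grip_force: 50.0
15.025 [0.5807 0.1035 0.238 ] (np.float64(-155.4369594625944), np.float64(9.005927794027862)) j [ 0.5209  0.6537 -1.2823  1.3943  0.6743  1.6884  1.2932] F [-0.2296 -0.1929 -2.5376] [ 0.2283 -0.114   0.0299]
units [ 1.0935 -4.7027  0.8393]
turn 7.382880067175705
```

The tilt of 9° stayed in the commanded pose. Overreaching outward at azimuth 60° should swing the fingertips outward and cancel it, so I'll go there in free air.

```bash
python3 -m crank '[[[-0.2,1,-0.15],0],[[-0.2,1,-0.15],0],[[-0.2,1,-0.15],0],[[-0.2,1,-0.15],0],[[-0.2,1,-0.15],0],[[-0.2,1,-0.15],0],[[-0.2,1,-0.15],0],[[-0.2,1,-0.15],0],[[-0.2,1,-0.15],0],[[-0.2,1,-0.15],0],[[-0.2,1,-0.15],0],[[-0.2,1,-0.15],0]]'
python3 go.py .425 .737 .26
```

```text
time: 16.52
ee_pos: [0.495, 0.4654, 0.2497]
eef_rot: [-0.217, 0.973, -0.058, -0.053]
ft_force: [0.6, -0.4, -1.9]
width: 0.0131
grip_force: 50.0
16.525 [0.495  0.4654 0.2497] (np.float64(-155.18618818427467), np.float64(9.00604084260075)) j [-0.2693  0.8221 -1.166   1.0328  0.7208  1.8276  0.82  ] F [ 0.5621 -0.3864 -1.8945] [ 0.305  -0.1269  0.0106]
units [-1.6217  9.1086 -1.3817]
```

```bash
python3 -m crank '[[[-0.2,1,-0.15],0],[[-0.2,1,-0.15],0],[[-0.2,1,-0.15],0],[[-0.2,1,-0.15],0],[[-0.2,1,-0.15],0],[[-0.2,1,-0.15],0],[[-0.2,1,-0.15],0]]'
cat >> go.py <<'E'
print("toolz",R.from_quat(s["eef_rot"]).apply([0,0,1]))
E
python3 go.py .45 .78 .26
```

```text
time: 17.4
ee_pos: [0.4458, 0.6753, 0.2561]
eef_rot: [-0.217, 0.973, -0.058, -0.053]
ft_force: [2.2, 0.5, -3.4]
width: 0.0132
grip_force: 50.0
17.4 [0.4458 0.6753 0.2561] (np.float64(-155.2188601307128), np.float64(9.015020724382866)) j [-0.9267  1.0938 -0.9163  0.2384  0.8234  2.0516  0.8776] F [ 2.219   0.4906 -3.4376] [ 0.3006 -0.3073  0.0121]
units [-1.56    3.0657 -0.6117]
toolz [-0.0791 -0.1353 -0.9876]
```

```bash
python3 -m crank '[[[-0.3,0.6,-0.1],0],[[-0.3,0.6,-0.1],0],[[0,0,0],0]]'
python3 go.py .45 .78 .26
```

```text
time: 17.77
ee_pos: [0.4327, 0.6989, 0.2481]
eef_rot: [-0.219, 0.973, -0.051, -0.049]
ft_force: [-0.8, -0.7, -2.6]
width: 0.0136
grip_force: 50.0
17.775 [0.4327 0.6989 0.2481] (np.float64(-154.87404549107154), np.float64(8.085413688664293)) j [-0.9808  1.1338 -1.005   0.1616  0.9345  2.0577  0.8822] F [-0.7975 -0.6907 -2.5598] [ 0.2808 -0.0411 -0.0203]
units [-1.6113  2.1492 -0.7598]
toolz [-0.0723 -0.1206 -0.9901]
```

The tilt is shrinking, so I'll push on.

```bash
python3 -m crank '[[[-0.7,0.9,-0.2],0],[[-0.7,0.9,-0.2],0],[[0,0,0],0]]'
python3 go.py .45 .78 .26
```

```text
time: 18.15
ee_pos: [0.4257, 0.7174, 0.2385]
eef_rot: [-0.218, 0.974, -0.043, -0.038]
ft_force: [-0.5, 0.5, -2.5]
width: 0.0134
grip_force: 50.0
18.15 [0.4257 0.7174 0.2385] (np.float64(-154.89995018367665), np.float64(6.540371182732145)) j [-0.9759  1.1754 -1.4648  0.1606  1.3906  2.0578  0.8604] F [-0.4799  0.4989 -2.4628] [ 0.2197 -0.0206 -0.0151]
units [-1.546   1.4846 -0.965 ]
toolz [-0.0545 -0.1    -0.9935]
```

```bash
python3 -m crank '[[[-0.8,0.8,-0.3],0],[[-0.8,0.8,-0.3],0],[[-0.8,0.8,-0.3],0],[[0,0,0],0]]'
python3 go.py .45 .78 .26
```

```text
time: 18.65
ee_pos: [0.4079, 0.7281, 0.2493]
eef_rot: [-0.221, 0.974, -0.041, -0.03]
ft_force: [0.5, -0.3, -2.3]
width: 0.0137
grip_force: 50.0
18.65 [0.4079 0.7281 0.2493] (np.float64(-154.60647379863417), np.float64(5.785556269686485)) j [-1.0023  1.1626 -1.4684  0.1617  1.3997  2.0579  0.8399] F [ 0.4654 -0.2529 -2.3142] [ 0.2373  0.0034 -0.0534]
units [-1.9765  0.927  -0.5713]
toolz [-0.0398 -0.0926 -0.9949]
```

```bash
python3 -m crank '[[[-0.6,0.8,-1],0],[[-0.6,0.8,-1],0],[[-0.6,0.8,-1],0],[[0,0,0],0]]'
python3 go.py .45 .78 .36
```

```text
time: 19.15
ee_pos: [0.384, 0.7395, 0.3023]
eef_rot: [-0.221, 0.975, -0.018, -0.008]
ft_force: [-0.6, 0.3, -1.8]
width: 0.0137
grip_force: 50.0
19.15 [0.384  0.7395 0.3023] (np.float64(-154.44027904770343), np.float64(2.2391758459478184)) j [-1.0328  1.099  -1.4685  0.1621  1.3969  2.058   0.809 ] F [-0.5564  0.3264 -1.7571] [ 0.1042 -0.0084 -0.0375]
units [-2.5226  0.2041 -1.989 ]
toolz [-0.0067 -0.0385 -0.9992]
```

```bash
python3 -m crank '[[[-0.1,0.9,-1],0],[[-0.1,0.9,-0.9],0],[[0,0,0],0]]'
python3 go.py .609 -.0405 .26 145.5
```

```text
time: 19.52
ee_pos: [0.3463, 0.7543, 0.3354]
eef_rot: [-0.223, 0.975, -0.003, 0.004]
ft_force: [-0.7, -0.3, -2.2]
width: 0.0134
grip_force: 50.0
19.525 [0.3463 0.7543 0.3354] (np.float64(-154.27274426907934), np.float64(0.6123874925887985)) j [-1.0801  1.0572 -1.4457  0.1629  1.3698  2.058   0.7623] F [-0.6525 -0.3105 -2.2349] [ 0.0727  0.0596 -0.0125]
units [  3.6299 -27.6479   2.7126]
turn 7.5284069663650826
toolz [ 0.0098 -0.0043 -0.9999]
```

Tilt is now 0.6°. I'll return to the stud, turning on the way.

```bash
python3 -m crank '[[[0,-1,0.2],0],[[0,-1,0.2],0.94],[[0,-1,0.2],0.94],[[0,-1,0.2],0.94],[[0,-1,0],0.94],[[0,-1,0],0.94],[[0,-1,0],0.94],[[0,-1,0],0.94],[[0,-1,0],0.94],[[-0.5,-1,0],0]]'
python3 go.py .609 -.0405 .26 145.5
```

```text
time: 20.78
ee_pos: [0.3538, 0.4635, 0.3112]
eef_rot: [0.299, 0.954, -0.002, 0.005]
ft_force: [0.6, -0.4, -0.4]
width: 0.0133
grip_force: 50.0
20.775 [0.3538 0.4635 0.3112] (np.float64(145.2424817074075), np.float64(0.6291193646154376)) j [-0.0352  0.5841 -1.4477  1.3835  0.5918  1.6643 -0.4353] F [ 0.5809 -0.3678 -0.431 ] [-0.0485 -0.0428  0.0138]
units [-16.546   -8.9532   1.8884]
turn -0.032189786574061685
toolz [ 0.0091 -0.0062 -0.9999]
```

```bash
python3 -m crank '[[[-1,-0.54,0.1],0],[[-1,-0.54,0.1],0],[[-1,-0.54,0.1],0],[[-1,-0.54,0.1],0],[[-1,-0.54,0.1],0],[[-1,-0.54,0.1],0],[[-1,-0.54,0.1],0],[[-1,-0.54,0.1],0]]'
python3 go.py .609 -.0405 .23 145.5
```

```text
time: 21.78
ee_pos: [0.4789, 0.2195, 0.2899]
eef_rot: [0.298, 0.954, -0.002, 0.006]
ft_force: [1.4, 0.3, -1.7]
width: 0.0137
grip_force: 50.0
21.775 [0.4789 0.2195 0.2899] (np.float64(145.29828852542454), np.float64(0.6767540666949781)) j [ 0.6373  0.3894 -1.4437  1.5686  0.3982  1.523   0.1496] F [ 1.4375  0.2936 -1.7209] [-0.0056 -0.0433 -0.0234]
units [-8.4767 -4.6557  2.0983]
turn -0.02521393432193264
toolz [ 0.0097 -0.0068 -0.9999]
```

```bash
python3 -m crank '[[[-1,-0.55,0.2],0],[[-1,-0.55,0.2],0],[[-1,-0.55,0.2],0],[[-1,-0.55,0.2],0],[[-1,-0.55,0.2],0],[[-1,-0.55,0.2],0],[[-1,-0.55,0.2],0],[[-0.9,-0.55,0.2],0],[[-0.3,0,0.2],0],[[0,0,0],0]]'
python3 go.py .609 -.0405 .23 145.5
python3 - <<'E'
from h import *
s,im,c=shot("w6"); print(repr(s["ee_pos"]),repr(s["eef_rot"]))
m=R.from_quat(s["eef_rot"])
print([proj(c,s["ee_pos"]+m.apply([x,0,.066])) for x in (-.013,.013)], proj(c,np.array([.609,-.0405,.104])))
for n in("scene","side"):
    cv2.imwrite(f"pics/{n}6.png",vision.camera(n)[:,:,::-1])
E
```

```text
time: 23.02
ee_pos: [0.6058, -0.0275, 0.2381]
eef_rot: [0.298, 0.955, -0.001, 0.005]
ft_force: [0.0, 0.8, -1.9]
width: 0.0138
grip_force: 50.0
23.025 [ 0.6058 -0.0275  0.2381] (np.float64(145.32168009975314), np.float64(0.558128137904453)) j [ 0.8608  0.599  -1.2988  1.4526  0.5831  1.5123  0.5464] F [ 0.018   0.7788 -1.8566] [ 0.0418  0.044  -0.0111]
units [-0.3318 -0.2967  0.2733]
turn -0.022289987530857758
toolz [ 0.0082 -0.0052 -1.    ]
array([ 0.6058, -0.0275,  0.2381]) array([ 0.298 ,  0.9545, -0.0013,  0.0047])
[array([259.2142, 218.9608]), array([259.2898, 186.2778])] [249.449  187.2719]
```

View pics/w6.png

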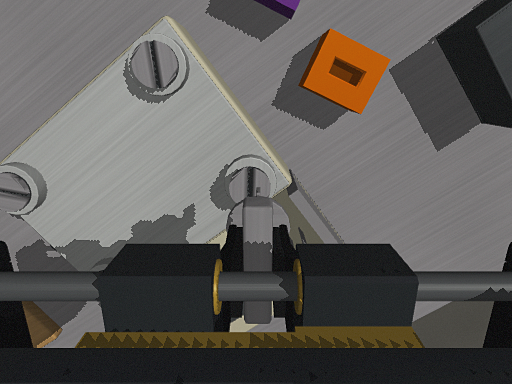

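The wrist view shows the raised stud near (250,180) with its slot nearly vertical in the image. The key's blade tip is at about (259,188). I'll measure the slot's line from its dark pixels.

```bash
python3 - <<'E'
from h import *
g=cv2.cvtColor(cv2.imread("pics/w6.png"),cv2.COLOR_BGR2GRAY)
print("      ",list(range(226,278,2)))
for v in range(158,204,2): print(v,' '.join("%3d"%x for x in g[v,226:278]))
E
```

```text
[226, 228, 230, 232, 234, 236, 238, 240, 242, 244, 246, 248, 250, 252, 254, 256, 258, 260, 262, 264, 266, 268, 270, 272, 274, 276]
158 154 152 153 151 149 149 151 154 155 158 101  53  64  72  87 101 129 147 153 166 168 175 171 164 167 167 175 183 184 170 153 127 119 119 118 111 112 122 144 150 147 147 147 169 154 174 179 181 184 168 148 131
160 150 151 150 148 151 153 157 100  50  59  74  90 142 167 168 158 152 153 156 154 155 154 154 153 158 157 157 159 160 158 158 155 155 155 177 193 154 116 114 115 112 134 159 159 167 170 145 173 180 181 173 158
162 153 151 150 155 159 125  45  71 139 169 168 157 153 154 158 154 151 154 156 155 153 156 152 152 157 156 156 160 160 157 158 158 154 153 158 158 156 171 187 159 123 118 115 132 157 157 176 162 173 177 180 183
164  68  81 164 159  48  62 134 165 162 160 159 154 150 154 157 154 151 154 156 154 153 155 155 156 160 160 157 161 161 157 158 158 156 154 157 162 157 156 151 150 165 191 157 115 123 158 156 160 169 145 174 183
166  85  84  55  61 123 157 158 157 157 158 160 154 151 155 160 157 155 155 158 154 118 127 119  85  94 129 132 168 167 1
[... 3206 characters left out ...]
  85  97 112 121 124  99  95 157 160 152 123 148  68  88  93  92
198  84  84  86  89  82  81 123 121 121 125 122 122 123 124 123 126 131 125  73  51  63  76  74  73  76  76  76  77  76  79  78  77  77  76  79  77  83  83  81  77  79  81  79  82  86  82  89  91  91  90  94  91
200  88  87  87  85  84  83  77 103 124 124 123 125 127 128 126  81  41  51  47  62  69  77  78  73  74  76  80  77  79  79  81  78  81  82  83  84  81  83  80  81  84  81  83  87  93  94  93  94  86  75  92  89
202  84  86  87  86  84  83  83  83  81 107 130 127  81  37  46  62  97  54  50  65  75  80  78  79  83  82  81  83  82  83  81  81  85  84  82  83  82  83  80  80  80  81  83  83  89  94 111 135  99  91  90  88
```

Slot centre is at u≈249.5, head centre at about (249.5,189), blade end at u≈258. So the blade must go −10.7 mm in tool x and −8 mm in tool y. I'll move there and come down to 12 mm above the stud.

```bash
python3 -m crank '[[[-0.35,-0.27,0],0.05],[[0,0,0.7],0],[[0,0,0.7],0],[[0,0,0.5],0],[[0,0,0],0],[[0,0,0],0]]'
python3 go.py
python3 - <<'E'
from h import *
s,im,c=shot("w7")
g=cv2.cvtColor(im,cv2.COLOR_BGR2GRAY)
m=R.from_quat(s["eef_rot"])
print([proj(c,s["ee_pos"]+m.apply([x,0,.066])) for x in (-.013,.013)], proj(c,np.array([.609,-.0405,.104])))
for v in range(168,222,3): print(v,' '.join("%3d"%x for x in g[v,232:284]))
E
```

```text
time: 23.92
ee_pos: [0.6107, -0.0403, 0.1823]
eef_rot: [0.301, 0.954, -0.001, 0.005]
ft_force: [0.0, -0.1, -1.3]
width: 0.0137
grip_force: 50.0
23.925 [ 0.6107 -0.0403  0.1823] (np.float64(144.94481437293047), np.float64(0.639888209918115)) j [ 0.8641  0.6464 -1.2609  1.5166  0.627   1.4236  0.5332] F [ 0.0473 -0.1321 -1.3438] [-0.0367  0.0256 -0.0187]
toolz [ 0.0097 -0.0055 -0.9999]
[array([259.2169, 218.9476]), array([259.2925, 186.2637])] [257.6181 194.966 ]
168  53  60 102 158 155 156 155 155 159 157 152 151 153 158 154 153 151 152 156 154 157 157 155 159 154 159 162 159 162 160 164 161 160 156 155 155 153 155 157 159 157 155 154 151 155 154 153 157 189 128 111 132
171 148 160 151 150 152 156 156 155 160 162 153 158 159 161 162  75  82  55  92 126 126 125 108  71  57  60  63  62  58  57  55  72  57  41  30  58 126 161 162 161 160 154 152 153 157 154 154 154 155 152 165 168
174 155 152 149 152 156 158 162  77  85  84  42  29  43  50  60  94 129 127 128 114 102  94  87  62  60  30  35  32  36  36  57  74  92 107 131 132 130 119  91  54  36 128 157 159 159 152 154 153 156 152 147 14
[... 2481 characters left out ...]
 120 123 120 121  99 109 122 122 119 121 120 120 120 117 130 127
213  72 125 118 117 117 118 115 118 119 120  77  80  95 107 122 119 120 117 116 117 118 119 121 123 121 121 121 122 125 124 124 120 122 119 120 120 120 119 120 119  97 119 118 117 115 118 118 119 117 117 116 118
216 125 125 119 120 120 121 120 120 121 123  77  82  93 107 121 119 118 115 119 118 119 121 122 121 121 121 121 122 123 123 126 121 121 121 120 121 122 122 119 123  94 124 122 121 122 120 120 123 121 120 122 122
219  61  72 129 123 126 121 122 124 124 128  80  76  95 104 120 121 117 119 118 119 121 121 123 122 120 121 121 123 125 124 122 122 120 119 122 120 118 122 121 127  93 127 123 123 124 122 124 124 123 123 124 123
```

Slot centre is u≈258.0 and the blade is at 258.3, so they are aligned. I'll shift +1 mm in x and descend gently.

```bash
python3 -m crank '[[[0.04,0,0.2],0.05],[[0,0,0.15],0],[[0,0,0.1],0],[[0,0,0],0]]'
python3 -m crank '[[[0,0,0.05],0],[[0,0,0],0]]'
python3 -m crank '[[[0,0,0.05],0],[[0,0,0],0]]'
```

```text
time: 24.48
ee_pos: [0.6095, -0.0401, 0.1681]
eef_rot: [0.305, 0.952, -0.001, 0.005]
ft_force: [-0.2, -0.0, -2.3]
width: 0.0134
grip_force: 50.0
time: 24.72
ee_pos: [0.6096, -0.04, 0.1668]
eef_rot: [0.305, 0.952, -0.001, 0.005]
ft_force: [0.8, -0.7, -2.3]
width: 0.0135
grip_force: 50.0
time: 24.98
ee_pos: [0.6096, -0.04, 0.1652]
eef_rot: [0.305, 0.952, -0.001, 0.005]
ft_force: [0.6, -1.0, -1.6]
width: 0.0134
grip_force: 50.0
```

The blade is 5 mm into the slot with no contact force. Now I'll press it down to the rim.

```bash
python3 -m crank '[[[0,0,0.07],0],[[0,0,0],0]]'
python3 -m crank '[[[0,0,0.07],0],[[0,0,0],0]]'
python3 -m crank '[[[0,0,0.04],0],[[0,0,0],0]]'
```

```text
time: 25.22
ee_pos: [0.6098, -0.04, 0.1634]
eef_rot: [0.305, 0.952, -0.001, 0.005]
ft_force: [-0.6, -0.0, -0.2]
width: 0.0134
grip_force: 50.0
time: 25.48
ee_pos: [0.6098, -0.04, 0.1612]
eef_rot: [0.305, 0.952, -0.001, 0.005]
ft_force: [-0.4, -0.9, 2.6]
width: 0.0132
grip_force: 50.0
time: 25.72
ee_pos: [0.6098, -0.04, 0.16]
eef_rot: [0.305, 0.952, -0.001, 0.005]
ft_force: [0.5, -0.8, 3.5]
width: 0.0138
grip_force: 50.0
```

```bash
python3 -m crank '[[[0,0,0.03],0],[[0,0,0],0]]'
python3 -m crank '[[[0,0,0.03],0],[[0,0,0],0]]'
```

```text
time: 25.98
ee_pos: [0.6101, -0.0399, 0.1598]
eef_rot: [0.305, 0.952, -0.001, 0.006]
ft_force: [-0.6, 0.4, 8.5]
width: 0.0135
grip_force: 50.0
time: 26.22
ee_pos: [0.6104, -0.0399, 0.1597]
eef_rot: [0.305, 0.952, -0.001, 0.006]
ft_force: [-1.5, -0.8, 14.1]
width: 0.0135
grip_force: 50.0
```

On the rim at 16 N contact. I'll ease slightly and turn clockwise, quickly at first and then in small steps.

```bash
python3 -m crank '[[[0,0,-0.015],0.7],[[0,0,0],0.7],[[0,0,0],0.7],[[0,0,0],0]]'
python3 go.py
```

```text
time: 26.72
ee_pos: [0.6102, -0.04, 0.1597]
eef_rot: [0.441, 0.897, -0.0, 0.006]
ft_force: [-1.1, -0.6, 10.0]
width: 0.0134
grip_force: 50.0
26.725 [ 0.6102 -0.04    0.1597] (np.float64(127.64214723955418), np.float64(0.7084903490520281)) j [ 0.8353  0.6266 -1.191   1.5474  0.5994  1.3638  0.2455] F [-1.0725 -0.6269 10.0367] [-0.1853  0.4269  0.0094]
toolz [ 0.0106 -0.0063 -0.9999]
```

```bash
python3 -m crank '[[[0,0,0],0.6],[[0,0,0],0.6],[[0,0,0],0]]'
python3 -m crank '[[[0,0,0],0.4],[[0,0,0],0]]'
python3 -m crank '[[[0,0,0],0.4],[[0,0,0],0]]'
python3 -m crank '[[[0,0,0],0.4],[[0,0,0],0]]'; python3 go.py
```

```text
time: 27.1
ee_pos: [0.6102, -0.0399, 0.1597]
eef_rot: [0.515, 0.857, 0.0, 0.006]
ft_force: [-0.9, -1.0, 10.5]
width: 0.0134
grip_force: 50.0
time: 27.35
ee_pos: [0.6102, -0.0399, 0.1597]
eef_rot: [0.538, 0.843, 0.0, 0.006]
ft_force: [-1.5, -0.1, 10.8]
width: 0.014
grip_force: 50.0
time: 27.6
ee_pos: [0.6102, -0.0398, 0.1597]
eef_rot: [0.561, 0.827, 0.0, 0.006]
ft_force: [-0.6, -0.9, 9.9]
width: 0.0139
grip_force: 50.0
time: 27.85
ee_pos: [0.6102, -0.0398, 0.1597]
eef_rot: [0.584, 0.811, 0.001, 0.006]
ft_force: [-1.7, -0.2, 10.5]
width: 0.0136
grip_force: 50.0
27.85 [ 0.6102 -0.0398  0.1597] (np.float64(108.485893045236), np.float64(0.6945226744580275)) j [ 0.8044  0.5898 -1.1284  1.5488  0.551   1.3417 -0.0591] F [-1.7142 -0.1697 10.5401] [-0.1469  0.4307  0.0228]
toolz [ 0.0105 -0.006  -0.9999]
```

```bash
python3 -m crank '[[[0,0,0],0.4],[[0,0,0],0]]' | grep -E "pos|force"
python3 -m crank '[[[0,0,0],0.4],[[0,0,0],0]]'| grep -E "pos|force"
python3 go.py
```

```text
ee_pos: [0.6102, -0.0398, 0.1596]
ft_force: [-2.2, -0.1, 10.1]
grip_force: 50.0
ee_pos: [0.6101, -0.0398, 0.1595]
ft_force: [-0.7, 0.1, 9.1]
grip_force: 50.0
28.35 [ 0.6101 -0.0398  0.1595] (np.float64(102.09075114514019), np.float64(0.6856812245456972)) j [ 0.7933  0.5783 -1.1071  1.5494  0.5354  1.3348 -0.161 ] F [-0.6675  0.087   9.0874] [-0.0689  0.3321  0.0383]
toolz [ 0.0104 -0.006  -0.9999]
```

```bash
cat > chk.py <<'E'
import sys
from h import *
s=sensors.read_state(); print("z%.4f F%.1f tz%.3f yaw%.1f"%(s["ee_pos"][2],s["ft_force"][2],s["torque"][2],yaw(s)[0])); sys.exit(s["ee_pos"][2]<.1592 or s["ft_force"][2]<7)
E
python3 chk.py && python3 -m crank '[[[0,0,0],0.4],[[0,0,0],0]]' >/dev/null; python3 chk.py && python3 -m crank '[[[0,0,0],0.4],[[0,0,0],0]]' >/dev/null; python3 chk.py && python3 -m crank '[[[0,0,0],0.4],[[0,0,0],0]]' >/dev/null; python3 chk.py
```

```text
z0.1595 F9.1 tz0.038 yaw102.1
z0.1595 F9.1 tz0.038 yaw102.1
z0.1595 F9.1 tz0.038 yaw102.1
z0.1595 F9.1 tz0.038 yaw102.1False
False
False
False
```

```bash
sed -i 's/sys.exit(\(.*\))$/sys.exit(int(\1))/' chk.py
python3 -m crank '[[[0,0,0],0.4],[[0,0,0],0]]' >/dev/null; python3 chk.py && python3 -m crank '[[[0,0,0],0.4],[[0,0,0],0]]' >/dev/null; python3 chk.py && python3 -m crank '[[[0,0,0],0.4],[[0,0,0],0]]' >/dev/null; python3 chk.py
```

```text
z0.1593 F7.6 tz0.037 yaw98.9
z0.1590 F5.7 tz0.001 yaw95.7
z0.1590 F5.7 tz0.001 yaw95.7
```

The force and z are both falling, so this is probably the groove. I'll press straight down to check.

```bash
python3 -m crank '[[[0,0,0.03],0],[[0,0,0],0]]'>/dev/null; python3 chk.py;  python3 -m crank '[[[0,0,0.03],0],[[0,0,0],0]]'>/dev/null; python3 chk.py
```

```text
z0.1586 F9.5 tz-0.043 yaw95.7
z0.1583 F13.4 tz0.037 yaw95.7
```

```bash
python3 - <<'E'
from h import *
s,im,c=shot("w8")
g7=cv2.cvtColor(cv2.imread("pics/w7.png"),cv2.COLOR_BGR2GRAY); g=cv2.cvtColor(im,cv2.COLOR_BGR2GRAY)
for v in range(190,210): print(v,g7[v,248:268:3],g[v,248:268:3])
print("end", g7[232,236:284],g[232,236:284])
m=R.from_quat(s["eef_rot"])
for dz in (0,.001,.002): print(dz,proj(c,s["ee_pos"]+m.apply([.032,0,-.027+dz])),proj(c,s["ee_pos"]+m.apply([-.032,.007,-.027+dz])))
E
```

```text
190 [127 110  75  82  60  85 126] [108  65  58  99  58 109 125]
191 [130 109  78  81  60  85 127] [111  68  57  98  56 108 122]
192 [132 109  76  92  58  82 127] [113  69  57 102  54 107 125]
193 [ 64 110  76 135  65  86 127] [114  69  57 139  51 107 124]
194 [ 64 111  74 131  63  87 126] [116  70  55 123  48 105 128]
195 [ 65 110  74  97  45  86 129] [117  70  57  95  48 101 126]
196 [ 74  95  82  77  78  81 129] [121  76  89  98  85  98 127]
197 [73 69 75 74 76 73 71] [ 98  98  97  95 100  93 103]
198 [73 72 77 75 77 83 77] [90 91 94 96 95 98 98]
199 [73 77 77 75 82 79 82] [ 94  96  97  98  97  98 102]
200 [76 76 79 80 82 82 80] [ 95  95  98  98 103 102 100]
201 [78 80 80 83 83 82 85] [ 97  98 101 103 102 100 101]
202 [78 82 83 82 81 83 82] [ 99 102 103 101 100 100  98]
203 [80 81 80 82 80 81 82] [103 101 102 103 100  98 101]
204 [80 84 81 78 79 80 83] [101 101  99  98  98  97  99]
205 [80 80 80 78 79 83 82] [100  98  97  97  99  99  99]
206 [97 96 93 94 95 97 98] [118 111 109 111 113 111 114]
207 [119 115 116 114 111 116 114] [147 139 135 136 126 128 125]
208 [126 125 126 126 124 127 121] [161 157 156 152 150 148 141]
209 [123 122 123 125 123 124 120] [145 145 146 145 138 139 130]
end [ 16  20  16  21  19  20  23  75  97 104 117 118 118 118 118 116 121 120
 123 122 123 120 120 124 124 123 126 122 122 122 121 119 120 121 121 127
  76   7  17  22  16  22  27   8  17  16  14  16] [ 25  29  30  24  29  11  29  91 112 115 120 121 121 120 122 120 121 122
 121 124 121 122 120 122 124 124 123 122 124 121 121 120 123 116 106 107
  52  26  26  27  29  32  28  28  10  19  25  15]
0 [259.9044 203.6876] [273.4872 323.5857]
0.001 [259.8872 202.922 ] [273.3924 322.2072]
0.002 [259.8702 202.1665] [273.2988 320.8448]
```

No slip in the fingers, so the stud really went down 1.4 mm. It is at the groove's mouth, so I'll turn a little more under pressure.

```bash
sed -i 's/<.1592 or s\["ft_force"\]\[2\]<7/<.1570 or s["ft_force"][2]<3/' chk.py
python3 -m crank '[[[0,0,0],0.3],[[0,0,0],0]]' >/dev/null; python3 chk.py && python3 -m crank '[[[0,0,0],0.3],[[0,0,0],0]]' >/dev/null; python3 chk.py
```

```text
z0.1580 F11.1 tz-0.065 yaw93.3
z0.1576 F8.7 tz0.011 yaw90.9
```

```bash
python3 -m crank '[[[0,0,0.03],0],[[0,0,0],0]]' >/dev/null; python3 chk.py; python3 -m crank '[[[0,0,0],0],[[0,0,0],0]]' >/dev/null; python3 chk.py; python3 -m crank '[[[0,0,0],0.3],[[0,0,0],0]]' >/dev/null; python3 chk.py;
```

```text
z0.1567 F9.4 tz-0.085 yaw90.9
z0.1567 F9.1 tz-0.078 yaw90.9
z0.1562 F4.3 tz-0.058 yaw88.5
```

It's sliding down now (3.5 mm of 6), so I'll press it down in small steps.

```bash
for i in 1; do :; done; python3 -m crank '[[[0,0,0.04],0],[[0,0,0],0]]' >/dev/null; python3 chk.py; python3 -m crank '[[[0,0,0.03],0],[[0,0,0],0]]' >/dev/null; python3 chk.py;  python3 -m crank '[[[0,0,0.02],0],[[0,0,0],0]]' >/dev/null; python3 chk.py
```

```text
z0.1546 F2.9 tz0.020 yaw88.6
z0.1540 F5.8 tz-0.018 yaw88.5
z0.1539 F8.9 tz-0.006 yaw88.5
```

```bash
python3 -m crank '[[[0,0,0.025],0],[[0,0,0],0]]' >/dev/null; python3 chk.py; python3 go.py
```

```text
z0.1538 F14.3 tz0.058 yaw88.5
31.65 [ 0.6104 -0.0398  0.1538] (np.float64(88.53762411731014), np.float64(0.7077710013140114)) j [ 0.7669  0.5602 -1.0589  1.5568  0.5082  1.3117 -0.3806] F [-2.7093  0.9246 14.2509] [-0.0238  0.662   0.0576]
toolz [ 0.0109 -0.0059 -0.9999]
```

It's against a hard stop 5.9 mm below the rim, so seated. I'll ease the pressure and twist, then lift out.

```bash
python3 -m crank '[[[0,0,-0.06],0],[[0,0,0],-0.25],[[0,0,0],0]]' >/dev/null; python3 go.py; python3 -m crank '[[[0,0,-0.04],0],[[0,0,0],0]]' >/dev/null; python3 go.py
```

```text
32.025 [ 0.6097 -0.0401  0.154 ] (np.float64(90.5815137713223), np.float64(0.6042398099077071)) j [ 0.7713  0.5633 -1.0657  1.5563  0.5118  1.3157 -0.3469] F [-0.0771  0.8289  4.031 ] [ 0.0342  0.0494 -0.0583]
toolz [ 0.0089 -0.0056 -0.9999]
32.275 [ 0.6094 -0.0403  0.1549] (np.float64(90.51948381102429), np.float64(0.5769859759238577)) j [ 0.7715  0.5623 -1.0658  1.5554  0.5107  1.3177 -0.3472] F [ 0.2841 -0.7695 -2.2008] [-0.0701 -0.1131  0.0084]
toolz [ 0.0082 -0.0058 -0.9999]
```

Free: only the key's weight remains. I'll lift out and turn towards yaw 16° (half-turn equivalent), which is away from the joint limits.

```bash
python3 -m crank '[[[0,0,-0.2],0],[[0,0,-0.3],0],[[0,0,-0.8],0],[[0,0,-0.9],0],[[0,0,-0.5],0],[[0,0,0],0.9],[[0,0,0],0.9],[[0,0,0],0.9],[[0,0,0],0.9],[[0,0,0],0.9]]'; python3 go.py .4575 .2178 .16 16.02
python3 - <<'E'
from h import *
shot("w9")
E
```

```text
time: 33.52
ee_pos: [0.6088, -0.0396, 0.2364]
eef_rot: [0.89, 0.456, 0.003, 0.005]
ft_force: [1.1, -0.1, -2.0]
width: 0.0131
grip_force: 50.0
33.525 [ 0.6088 -0.0396  0.2364] (np.float64(54.294992442544924), np.float64(0.6005814455575503)) j [ 0.7181  0.4506 -0.9843  1.4526  0.3827  1.4303 -0.8934] F [ 1.1264 -0.1282 -2.0061] [-0.0564  0.1136  0.0117]
units [ 4.0223 -9.1295  2.4521]
turn 4.784374055318118
toolz [ 0.0087 -0.0058 -0.9999]
```

```bash
python3 -m crank '[[[0.44,-1,0],0],[[0.44,-1,0],0],[[0.44,-1,0],0],[[0.44,-1,0],0],[[0.44,-1,0],0],[[0.44,-1,0],0],[[0.44,-1,0],0],[[0.44,-1,0],0],[[0.44,-1,0],0]]'; python3 go.py;  python3 -m crank '[[[0,0,0.2],0.95],[[0,0,0.2],0.95],[[0,0,0.2],0.95],[[0,0,0.2],0.95],[[0,0,0.2],0.95],[[0,0,0],0]]'; python3 go.py .4575 .2178 .16 16.02
python3 - <<'E'
from h import *
s,im,c=shot("w10")
T=[]
p=proj(c,np.array([.4575,.218,.045])).astype(int); print(p, proj(c,s["ee_pos"]+R.from_quat(s["eef_rot"]).apply([.013,0,.066])))
E
```

```text
time: 34.7
ee_pos: [0.4573, 0.2147, 0.2337]
eef_rot: [0.888, 0.459, 0.003, 0.005]
ft_force: [0.6, 0.0, -1.0]
width: 0.0135
grip_force: 50.0
34.7 [0.4573 0.2147 0.2337] (np.float64(54.665526804402774), np.float64(0.6459561144909647)) j [ 0.5301  0.2074 -1.1759  1.7147  0.2071  1.3469 -1.3006] F [ 0.555   0.0371 -0.9631] [-0.0499  0.1209 -0.0067]
toolz [ 0.0094 -0.0063 -0.9999]
time: 35.45
ee_pos: [0.458, 0.2136, 0.2033]
eef_rot: [0.989, 0.145, 0.004, 0.004]
ft_force: [0.1, -0.1, -1.5]
width: 0.0135
grip_force: 50.0
35.45 [0.458  0.2136 0.2033] (np.float64(16.688548571813783), np.float64(0.6123287316055316)) j [ 0.434   0.2048 -1.0629  1.7605  0.1971  1.2825 -1.9556] F [ 0.0543 -0.0578 -1.5426] [-0.0609  0.2135  0.0309]
units [ 0.0168 -0.1521  1.4434]
turn 0.08356857147672159
toolz [ 0.0086 -0.0064 -0.9999]
[251 170] [256.4346 184.3576]
```

```bash
python3 -m crank '[[[0,-0.15,0.6],0.08],[[0,0,0.8],0],[[0,0,0.8],0],[[0,0,0.6],0],[[0,0,0],0],[[0,0,0],0]]'; python3 go.py .4572 .218 .072 16.02
python3 - <<'E'
from h import *
s,im,c=shot("w11")
p=proj(c,np.array([.457,.218,.045])); q=proj(c,s["ee_pos"]+R.from_quat(s["eef_rot"]).apply([0,0,.066])); print(p,q)
b=im[120:240,177:337]; cv2.imwrite("pics/c11.png",cv2.resize(b,(800,600),interpolation=cv2.INTER_NEAREST))
E
```

```text
time: 36.25
ee_pos: [0.4581, 0.2179, 0.1201]
eef_rot: [0.99, 0.138, 0.005, 0.003]
ft_force: [0.7, 0.3, -1.7]
width: 0.0134
grip_force: 50.0
36.25 [0.4581 0.2179 0.1201] (np.float64(15.922592503538093), np.float64(0.6381215234942538)) j [ 0.3634  0.3105 -1.0233  1.8587  0.3037  1.1307 -2.0622] F [ 0.6762  0.3003 -1.6698] [-0.0213  0.1978  0.0399]
units [-0.0412 -0.024   1.6039]
turn -0.01217593705773723
toolz [ 0.0098 -0.0052 -0.9999]
[255.1942 199.1085] [256.4163 201.0349]
```

View pics/c11.png

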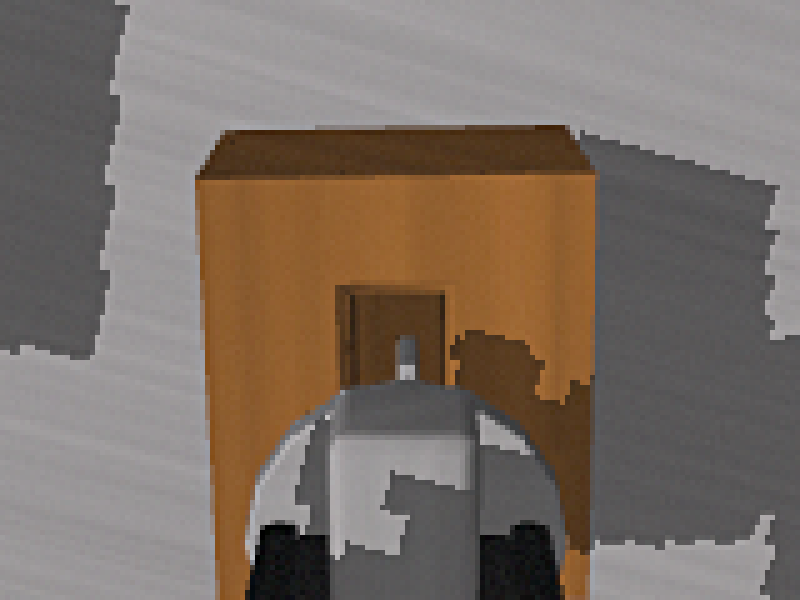

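The crop shows the pocket centred at u≈391 and the blade at u≈407, which is about 2 mm too far in +y. I'll shift −1.8 mm in y and +0.6 mm in x, then insert.

```bash
python3 -m crank '[[[0.02,-0.06,0],0],[[0,0,0.3],0],[[0,0,0.3],0],[[0,0,0],0]]' >/dev/null; python3 go.py; python3 -m crank '[[[0,0,0.3],0],[[0,0,0.2],0],[[0,0,0],0]]' >/dev/null; python3 go.py
```

```text
36.8 [0.4575 0.2189 0.1005] (np.float64(15.895114753304767), np.float64(0.558639739960104)) j [ 0.3418  0.3398 -1.0082  1.8766  0.3327  1.0995 -2.0878] F [ 0.0989 -0.1746 -1.4118] [-0.0171  0.1471  0.0159]
toolz [ 0.0075 -0.0062 -1.    ]
37.175 [0.4579 0.219  0.086 ] (np.float64(15.900307708611813), np.float64(0.5823424977103179)) j [ 0.3276  0.3609 -0.9959  1.8898  0.3551  1.0737 -2.1049] F [-0.0929 -0.3885 -1.2803] [-0.0642  0.1774 -0.0059]
toolz [ 0.0082 -0.006  -0.9999]
```

```bash
python3 -m crank '[[[0,0,0.2],0],[[0,0,0.15],0],[[0,0,0],0]]' >/dev/null; python3 go.py; python3 -m crank '[[[0,0,0.08],0],[[0,0,0],0]]' >/dev/null; python3 go.py;python3 -m crank '[[[0,0,0.05],0],[[0,0,0],0]]' >/dev/null; python3 go.py
```

```text
37.55 [0.4581 0.219  0.0757] (np.float64(15.888409352024608), np.float64(0.596906898755978)) j [ 0.3174  0.376  -0.9865  1.8986  0.3712  1.0557 -2.1172] F [ 0.0805 -0.0408 -2.0649] [-0.0674  0.145  -0.0153]
toolz [ 0.0086 -0.0059 -0.9999]
37.8 [0.4583 0.2191 0.0736] (np.float64(15.891101053142632), np.float64(0.6184237758967721)) j [ 0.3151  0.3792 -0.9845  1.9003  0.3749  1.0517 -2.1199] F [-0.4126 -0.8957 -2.0315] [-0.0388  0.198   0.0172]
toolz [ 0.0091 -0.0058 -0.9999]
38.05 [0.4583 0.219  0.0721] (np.float64(15.886547071938201), np.float64(0.6191275642503807)) j [ 0.3137  0.3814 -0.983   1.9016  0.3772  1.0492 -2.1217] F [ 0.9673  0.3017 -1.7609] [-0.0419  0.1752 -0.0276]
toolz [ 0.0091 -0.0058 -0.9999]
```

```bash
python3 -m crank '[[[0,0,0.04],0],[[0,0,0],0]]' >/dev/null; python3 go.py; python3 -m crank '[[[0,0,0.03],0],[[0,0,0],0]]' >/dev/null; python3 go.py
```

```text
38.3 [0.4586 0.2191 0.0713] (np.float64(15.884582616483646), np.float64(0.6487349027949574)) j [ 0.3125  0.3828 -0.9821  1.9019  0.3791  1.0475 -2.1231] F [-0.6353 -1.4104  3.5625] [-0.3447  0.3323  0.0522]
toolz [ 0.0097 -0.0058 -0.9999]
38.55 [0.4589 0.2191 0.0711] (np.float64(15.8734322760156), np.float64(0.6905816924282179)) j [ 0.3117  0.3833 -0.9816  1.9017  0.3803  1.0473 -2.1241] F [-3.1116 -3.3478 15.1946] [-0.8474  1.0129  0.0453]
toolz [ 0.0103 -0.0063 -0.9999]
```

The collar is seated at the same height as the original grasp. I'll ease off, release and retreat.

```bash
python3 -m crank '[[[0,0,-0.025],0],[[0,0,0],0]]' >/dev/null; python3 go.py; python3 -m crank '[[[0,0,0],0],[[0,0,0],0],[[0,0,0],0],[[0,0,0],0],[[0,0,0],0],[[0,0,0],0]]' 0.8; python3 -m crank '[[[0,0,-0.3],0],[[0,0,-0.7],0],[[0,0,-1],0],[[0,0,-1],0],[[0,0,-1],0],[[0,0,-1],0],[[0,0,-0.5],0],[[0,0,0],0]]'
python3 - <<'E'
from h import *
s,im,c=shot("w12")
K=np.array([.457,.218,.09]); print(s["ee_pos"],proj(c,K))
T=[cv2.resize(im[120:240,170:330],(400,300))]
a=cv2.imread("pics/w9.png"); T.append(cv2.resize(a[110:230,170:330],(400,300)))
sc=vision.camera("scene")[:,:,::-1]; sd=vision.camera("side")[:,:,::-1]
T+= [cv2.resize(sc[145:265,185:385],(400,240)),cv2.resize(sd[135:255,195:395],(400,240))]
cv2.imwrite("pics/fin.png",np.vstack([np.hstack(T[:2]),np.hstack(T[2:])]))
E
```

```text
38.8 [0.4588 0.2191 0.0712] (np.float64(15.879966195463545), np.float64(0.6609280491702606)) j [ 0.3124  0.3829 -0.982   1.9019  0.3794  1.0472 -2.1232] F [-0.3685 -2.368   7.17  ] [-0.4458  0.4299 -0.0181]
toolz [ 0.01   -0.0058 -0.9999]
time: 39.55
ee_pos: [0.4584, 0.2191, 0.0708]
eef_rot: [0.99, 0.138, 0.004, 0.003]
ft_force: [0.1, -0.4, -0.5]
width: 0.0647
grip_force: 0.0
time: 40.55
ee_pos: [0.4572, 0.2203, 0.2368]
eef_rot: [0.99, 0.138, 0.005, 0.004]
ft_force: [-0.4, 0.2, 0.2]
width: 0.0696
grip_force: 0.0
[0.4572 0.2203 0.2368] [257.6358 175.7832]
```

View pics/fin.png

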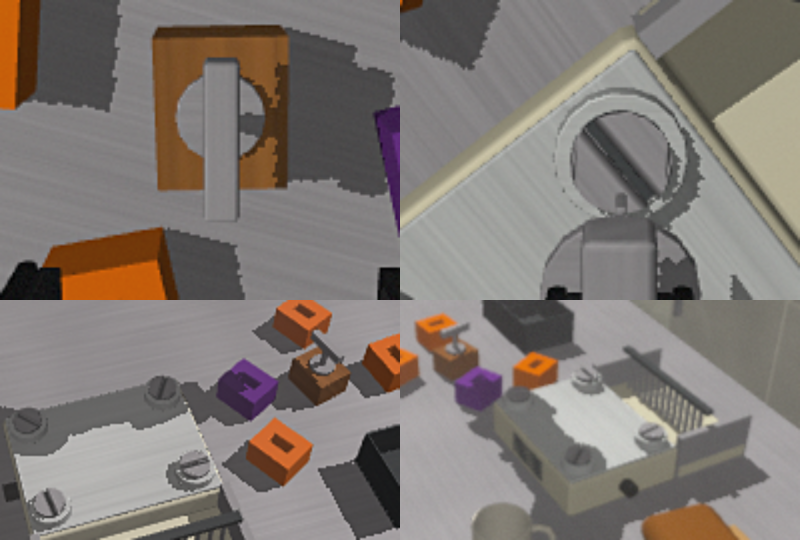

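The key is upright in its holder (top left, bar at about (221,140)). The stud (top right, about (622,150)) sits centred and low on its boss, and everything else is in place. Handing in.

```bash
python3 -c "
from bench import r
print(r.close_job())"
```

```text
the job is handed in; nothing more can be done
None
```

The raised stud is turned down onto its boss and the key is back upright in its holder; I handed in at about 41 s, but on the way to the stud joint 7 once read 2.6026 rad, just over its 2.6 limit, which may count against it.

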